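Seat a label holder behind the lip of a riser shelf and keep it pressed home

TASK

Take the flat label holder out of its parking stand and lean it, label window towards the front, against the sloping backrest of the label rail on the riser shelf, with its lower edge in the mouth of the rail behind the lip, and let go of it there. Then push its top edge down along the slope, feeling for the stop and without ramming it, until the holder is fully home behind the lip with the sprung strip under it pressed down, and finish while still holding it pressed home: do not let go at the end, because the strip would lift it out again. Do not knock or shift the beaker, the petri dish on the shelf or the amber bottle.

Things in the scene. Friction and masses are not known exactly. Their poses are not given: they have to be found in the camera images.
- label_holder: White flat plastic plate, 8 mm thick (x) x 80 mm wide (y) x 85 mm tall (z), 50 to 100 g, with a framed paper label window on its -x face. Origin: middle of its lower edge; z points up the plate to the top edge, x through its thickness away from the window. It starts upright in the parking stand, window towards the robot side.
- window (a point): Point on the holder's window face, 4 mm to -x of the plate's middle plane and 40 mm above its lower edge.
- top_edge (a point): Middle of the holder's top edge (85 mm above its lower edge): the place to push.
- parking_stand: Fixed low grey slotted block, 70 x 110 mm, 55 mm high. Origin: centre of its underside, z up; its slot runs along y, 11 mm wide, open at the top, floor 35 mm above the origin, so 65 mm of the holder stand out above it.
- riser_shelf: Fixed low grey metal shelf, 125 mm deep (x) x 160 mm wide (y), deck 42 mm high in its rear half; the label rail is on its front half. Origin: centre of its underside; x points from its front to its rear, z up. It may stand turned by up to 0.35 rad.
- label_rail: Fixed aluminium rail on the shelf's front, 100 mm long, leaning back 0.262 rad. Own axes: z up the slope, y along it, x from lip to backrest. Origin: slot floor, 28 mm in front of and 14 mm above the shelf's origin. Backrest: face at x = +4 mm, up to z = 66 mm. Lip: inner face at x = -8 mm, up to z = 24 mm, then flared outward to z = 32 mm. Slot 12 mm wide, ends closed at y = +-46 mm.
- rail_free (a point): Point of the rail where the middle of the holder's lower edge lies when it leans flat on the backrest and stands on the free strip: rail x = 0, y = 0, z = 18 mm, 6 mm behind the lip's upper edge.
- rail_home (a point): The same point when the holder is fully home: rail x = 0, y = 0, z = 8 mm, 10 mm farther down the slope.
- strip (a joint): Black sprung strip 88 mm long in the slot of the rail, m: 0 = free (top at z = 18 mm of the rail), 0.010 = pressed down to its firm stop (top at z = 8 mm). It slides along the rail's -z; it begins to yield at about 3 N, needs about 8 N at the stop, and springs back when let go. It carries the weight of the holder without sinking.
- beaker: Clear beaker, 53 mm wide, 65 mm tall, standing on the worktop; origin at the centre of its base. Leave alone.
- petri_dish: Petri dish, 55 mm wide, 11 mm tall, lying on the deck of the riser shelf; origin at the centre of its base. Leave alone.
- amber_bottle: Bottle with amber contents, 68 mm wide, 208 mm tall; origin at the centre of its base. Leave alone.
Mind the look-alikes: they are no part of the job. What is shaped like the label_holder but black is not meant.

How it is judged:
By the outcome, as a careful person would: the job done as asked, in the order asked, and still so for the second after the job is handed in, while the arm keeps its last pose, push and grip.
It also fails if it takes over 38 s, if anything falls off the work surface, if the arm or the gripper's body presses on something with over 40 N, if the wrist force passes 120 N, or if a joint passes its speed limit or range.

ROBOT

A 6-joint arm with a two-finger parallel gripper is mounted at the origin on a cart in front of the work surface, level with it; the furniture and walls round the work are solid. World frame = base frame: x ahead of the robot, y to its left, z up, the work surface at z = 0. Lengths are in m, angles in rad, forces in N, time in s.
With the tool pointing down it reaches from about 0.275 to 0.825 m from the base axis. Payload 5.2 kg.
Tool frame: the origin (TCP) lies midway between the tips of the shut fingers; the grasp point (between the pads) lies 19 mm behind it (ctrl.tcp_to_grasp is the distance from the TCP to the grasp point, in m); x points along the fingers, z is the direction in which the jaws open and shut, and the axes are right-handed (so a half turn about x gives the same grasp; the last joint's range is limited). The gripper opens to 93 mm and grips with 3 to 60 N. Pads are 15 mm wide; open, the fingers measure 128 mm over their backs; the gripper's body (75 mm by 188 mm) begins 65 mm behind the grasp point.
Start: joints at [0.951, 0.259, 1.535, -0, 1.348, -0.203], TCP at [0.223, 0.503, 0.219] pointing down, gripper open.
Joint ranges: [-3.14, 3.14], [-0.91, 2.08], [0.19, 2.58], [-1.22, 4.36], [0.22, 2.71], [-3.12, 3.12]. Speed limits (rad/s): [2.57, 2.57, 3.14, 3.14, 3.14, 3.14].

INTERFACE

Orientations are given as [roll, pitch, yaw] about the fixed x, y, z axes, in that order (R = Rz(yaw) Ry(pitch) Rx(roll)).
In Python, from workcell import ctrl, vision, find_in gives the robot as it stands. Calls block until the motion is done:
- ctrl.move_pose(position, orientation): joint-space move of the TCP to a pose.
- ctrl.move_linear(position, rotation=None, rate=0.15, until_force=None): straight line of the TCP; rotation=None keeps the orientation; rate is the mean speed in m/s. With until_force (N) it stops when the force on the tool has changed by that much, and returns True; else False.
- ctrl.goto_joints(angles): joint-space move.
- ctrl.let_go() and ctrl.close_gripper(): open the fingers fully, or close them until they stop; the grip force is fixed at half the most.
- ctrl.sleep(seconds).
- ctrl.solve_ik(position, orientation): joint angles nearest the present ones, or None.
- ctrl.observe(): the state.
- vision.grab_frame(name): name is "side" or "top" or "wrist"; returns a dict with "pixels" (384x512x3 uint8, red, green, blue), "range_z" (384x512 float32, m along the optical axis (not along the pixel's ray), 0 where there is no reading), "fx", "fy", "cx", "cy" (pixels), "origin" and "rotation" of the camera in the world. Camera axes: x right, y down, z forward; pixel columns grow to the right and rows downward; lengths in m; the calibration is good to about 2 mm. A picture is of the moment at which its call begins.
A pose or a line that the arm cannot do raises ctrl.IKError and nothing moves.
- ctrl.sign_off(): hands the job in, once; it reports no verdict.
Trained networks look in a picture, given as the dict that the camera call returned (one of the last four; its "shot" number tells which), for a name from the list of things; names that differ only in an ending like _2 or _b are one class to them, and where a whole thing is asked for, a point or a joint stands for the part that bears it (a point fixed in the world has none). Each returns a list of dicts, best first, with "conf" (0 to 1); they miss things now and then, are a little off and sometimes report something else, mostly with a low value. They report only what shows in the picture. A call takes as long as a camera call. They do not tell look-alikes from the thing itself.
- find_in(label, picture): "point" ([column, row] in pixels, amid what is visible of it).
The state is a dict: "time_s": time; "joint_pos": joint angles; "dq": joint speeds; "effort": joint torques, N m; "tool_pos": TCP position; "tool_rot": TCP orientation; "contact_force": force on the tool from outside, world axes, zero at the start; "moment": the same for the moment, N m; "gripper_width": opening from 0.0 (shut) to 1.0 (fully open).
Only numpy, scipy, OpenCV 4.12 (cv2) and the standard library are available. Lean on these libraries where they do the work, as an engineer would, in place of code of your own. Each camera call takes 0.05 s, during which the arm holds its last target. There are 200 camera calls.

## Working session

There is one attempt and no reset: what is moved stays moved. The work goes in short steps, each a Python script; the robot and the scene stay as the last script left them, time stands still between calls to the robot, and variables do not carry over. Pictures are saved under pics/ and viewed, about 8 in all and at most 12, crops included, and the job is handed in when it is done.

```bash
mkdir -p pics; ls; python3 - <<'E'
from workcell import ctrl, vision, find_in
import cv2,numpy as np,pickle
o=ctrl.observe();print(o['time_s'],o['tool_pos'],o['tool_rot'],ctrl.tcp_to_grasp)
ims=[]
for n in("side","top"):
    f=vision.grab_frame(n);pickle.dump(f,open(f'pics/{n}0.pkl','wb'));ims.append(f['pixels'])
    print(n,f['origin'],np.round(f['rotation'],2).tolist(),f['fx'])
    for l in("label_holder","parking_stand","riser_shelf","label_rail","beaker","petri_dish","amber_bottle"):
        print(l,[(np.round(d['point']).tolist(),round(d['conf'],2)) for d in find_in(l,f)[:3]])
    cv2.imwrite(f'pics/{n}0.png',cv2.resize(f['pixels'][:,:,::-1],(800,600)))
E
```

```text
pics
0.0 [0.2223161  0.5024718  0.21781407] [ 2.94000697  1.56896988 -2.1891896 ] 0.0188
side [ 0.14982431 -0.61326671  0.81177249] [-2.24, -0.02, -0.36] 404.95194391104536
label_holder [([306.0, 229.0], 0.88), ([245.0, 163.0], 0.83), ([270.0, 240.0], 0.73)]
parking_stand [([264.0, 262.0], 0.68)]
riser_shelf [([260.0, 206.0], 0.87), ([269.0, 192.0], 0.51)]
label_rail [([258.0, 200.0], 0.68)]
beaker [([294.0, 322.0], 0.68)]
petri_dish [([296.0, 322.0], 0.68), ([268.0, 194.0], 0.67)]
amber_bottle [([216.0, 138.0], 0.62)]
top [0.4076294  0.17033928 1.37375099] [-3.09, 0.01, -1.56] 428.5295874723507
label_holder [([225.0, 165.0], 0.52), ([297.0, 196.0], 0.41), ([365.0, 203.0], 0.28)]
parking_stand [([295.0, 197.0], 0.56)]
riser_shelf [([231.0, 176.0], 0.8)]
label_rail [([230.0, 179.0], 0.73)]
beaker [([366.0, 204.0], 0.66)]
petri_dish [([227.0, 165.0], 0.48)]
amber_bottle [([135.0, 195.0], 0.9)]
```

View both.

View pics/side0.png

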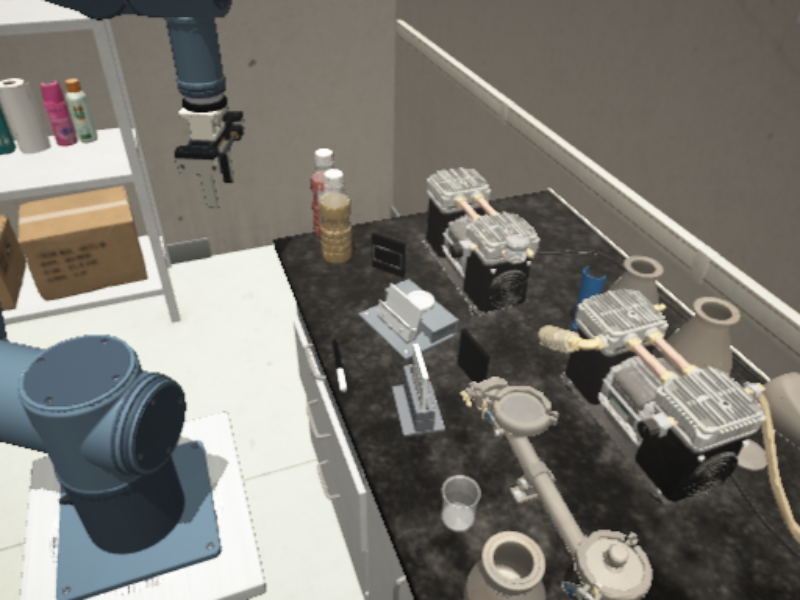

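View pics/top0.png

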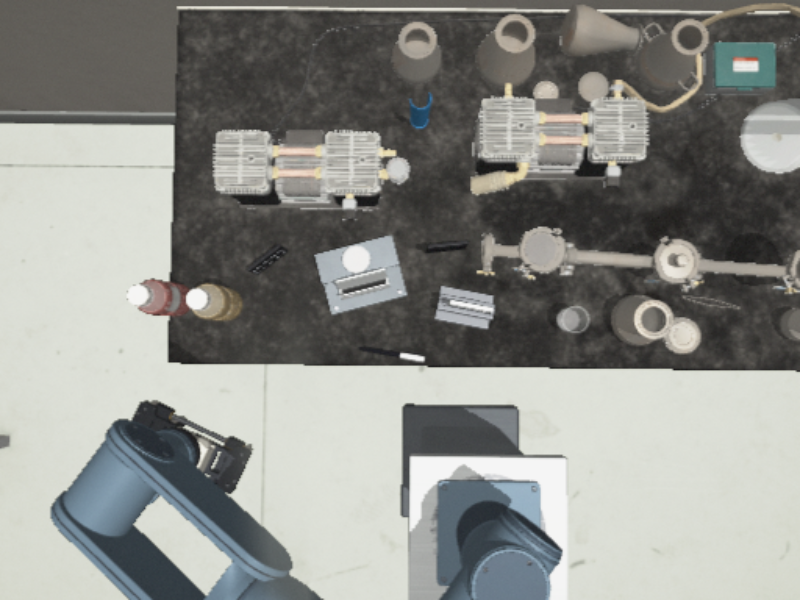

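```bash
cat > h.py <<'E'
import numpy as np,cv2,pickle
from scipy.spatial.transform import Rotation as R
def cloud(f):
    z=f['range_z'];v,u=np.mgrid[:z.shape[0],:z.shape[1]]
    p=np.stack([(u-f['cx'])/f['fx']*z,(v-f['cy'])/f['fy']*z,z],-1)
    M=np.array(f['rotation']);M=M if M.shape==(3,3) else R.from_euler('xyz',M).as_matrix()
    P=p@M.T+f['origin'];P[z==0]=np.nan;return P
def rpy(xa,za):
    xa=np.array(xa,float)/np.linalg.norm(xa);za=np.array(za,float);za-=xa*(za@xa);za/=np.linalg.norm(za)
    return R.from_matrix(np.c_[xa,np.cross(za,xa),za]).as_euler('xyz')
def rect(Q):
    (c,s,a)=cv2.minAreaRect(Q.astype(np.float32)*1000);return np.round(c,1),np.round(s,1),round(a,1)
E
python3 - <<'E'
from h import *
f=pickle.load(open('pics/top0.pkl','rb'));P=cloud(f)
def reg(u0,u1,v0,v1,z0,z1):
    Q=P[int(v0*.64):int(v1*.64),int(u0*.64):int(u1*.64)].reshape(-1,3);Q=Q[(Q[:,2]>z0)&(Q[:,2]<z1)]
    return Q
for n,a in dict(standtop=(430,500,280,335,.04,.07),holder=(430,500,280,335,.1,.14),holderall=(430,500,280,335,.08,.14),shelf=(305,415,230,320,.008,.2),deck=(305,415,230,320,.035,.048),deckdish=(305,415,230,320,.049,.06),railtop=(305,415,230,320,.065,.2),bottle=(185,245,280,325,.03,.3),beaker=(550,595,300,340,.01,.1)).items():
    Q=reg(*a);print(n,len(Q),rect(Q[:,:2]) if len(Q)>3 else '',np.nanmax(Q[:,2]) if len(Q) else '')
Q=P[320:340,20:500].reshape(-1,3)
from workcell import ctrl
f=pickle.load(open('pics/side0.pkl','rb'));P=cloud(f)
q=P[340:384,270:300].reshape(-1,3);print('table z',np.nanmedian(q[:,2]))
# wrist camera rel. to tool
from workcell import vision
w=vision.grab_frame('wrist');o=ctrl.observe()
T=R.from_euler('xyz',o['tool_rot']).as_matrix();print('cam in tool',T.T@(np.array(w['origin'])-o['tool_pos']));print((T.T@R.from_euler('xyz',w['rotation']).as_matrix() if np.shape(w['rotation'])==(3,) else 0).round(2),w['fx'])
E
```

```text
standtop 248 (array([450.1,  55. ]), array([109.2,  31.2]), 79.9) 0.06825389623406242
holder 83 (array([449.2,  50.2]), array([78.7,  7.8]), 79.5) 0.12645694098075966
holderall 98 (array([449. ,  50.9]), array([79.8,  8.8]), 80.0) 0.12645694098075966
shelf 1787 (array([520.7, 271.5]), array([148.8, 224.2]), 12.8) 0.08239625637980796
deck 824 (array([525.6, 268.3]), array([ 97.2, 159. ]), 14.6) 0.04799671298553321
deckdish 298 (array([524.5, 264.6]), array([ 91.6, 144.3]), 16.7) 0.05957691020141742
railtop 91 (array([506. , 262.5]), array([ 8.5, 99.4]), 14.9) 0.08239625637980796
bottle 653 (array([449.9, 559.2]), array([ 66. , 107.9]), 3.9) 0.21311950202964058
beaker 168 (array([ 427.3, -157.9]), array([48.9, 52.6]), 0.7) 0.07123286826467368
table z 0.0006645557414380887
cam in tool [-0.16669489  0.07837144 -0.00069236]
[[ 0.   -0.28  0.96]
 [ 0.   -0.96 -0.28]
 [ 1.    0.   -0.  ]] 301.4912010190514
```

```bash
cat >> h.py <<'E'
def yawv(a): return np.array([np.cos(a),np.sin(a),0])
E
python3 - <<'E'
from h import *
from workcell import ctrl,vision
D=[0,0,-1]
a=np.radians(14.9);b=np.radians(-10.3)
zr=np.array([np.sin(.262)*np.cos(a),np.sin(.262)*np.sin(a),np.cos(.262)]);xr=np.array([np.cos(.262)*np.cos(a),np.cos(.262)*np.sin(a),-np.sin(.262)])
for s in(1,-1):
    for nm,p,o in (('shelf',[.50,.262,.23],rpy(D,s*yawv(a))),('stand',[.449,.051,.22],rpy(D,s*yawv(b))),('grasp',[.449,.051,.09],rpy(D,s*yawv(b))),('place',[.51,.262,.088],rpy(-zr,s*xr)),('above',[.53,.267,.2],rpy(-zr,s*xr))):
        q=ctrl.solve_ik(p,o);print(s,nm,None if q is None else np.round(q,2))
s=-1 if False else 1
def sh(name,p,o):
    ctrl.move_pose(p,o);ctrl.sleep(.3);f=vision.grab_frame('wrist');pickle.dump(f,open(f'pics/{name}.pkl','wb'))
    cv2.imwrite(f'pics/{name}.png',f['pixels'][:,:,::-1])
# choose sign with smallest wrist move
q0=np.array(ctrl.observe()['joint_pos'])
def cost(s):
    q=ctrl.solve_ik([.449,.051,.09],rpy(D,s*yawv(b)));return 99 if q is None else abs(np.array(q)-q0)[5]
s=min((1,-1),key=cost);print('s',s)
sh('w_shelf',[.50,.262,.23],rpy(D,s*yawv(a)))
sh('w_stand',[.449,.051,.22],rpy(D,s*yawv(b)))
print(ctrl.observe()['time_s'])
a1,a2=[cv2.imread(f'pics/{n}.png') for n in('w_shelf','w_stand')]
cv2.imwrite('pics/w1.png',cv2.resize(np.hstack([a1,a2]),(800,300)))
E
```

```text
1 shelf [ 0.29  0.28  1.48 -0.    1.38  0.03]
1 stand [-0.13  0.08  1.75  0.    1.31  0.05]
1 grasp [-0.13  0.22  1.94 -0.    0.98  0.05]
1 place [0.28 0.58 1.41 0.   1.42 0.02]
1 above [0.28 0.52 1.21 0.   1.67 0.02]
-1 shelf [ 0.29  0.28  1.48 -0.    1.38 -3.12]
-1 stand [-0.13  0.08  1.75  0.    1.31 -3.1 ]
-1 grasp [-0.13  0.22  1.94 -0.    0.98 -3.1 ]
-1 place None
-1 above None
s 1
3.8<sys>:0: UserWarning: Gimbal lock detected. Setting third angle to zero since it is not possible to uniquely determine all angles.
<stdin>:17: UserWarning: Gimbal lock detected. Setting third angle to zero since it is not possible to uniquely determine all angles.
```

View pics/w1.png

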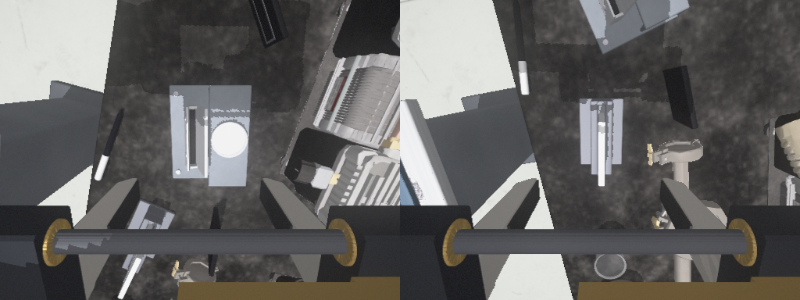

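```bash
python3 - <<'E' 2>/dev/null
from h import *
for n,x0,x1,y0,y1 in(('w_shelf',.42,.64,.15,.39),('w_stand',.39,.51,-.03,.13)):
    P=cloud(pickle.load(open(f'pics/{n}.pkl','rb'))).reshape(-1,3)
    P=P[(P[:,0]>x0)&(P[:,0]<x1)&(P[:,1]>y0)&(P[:,1]<y1)]
    t=P[P[:,2]<.006];print(n,len(P),'table',np.median(t[:,2]) if len(t) else None)
    L=[(.008,.2),(.037,.047),(.049,.06),(.068,.09),(.073,.09)] if n=='w_shelf' else [(.02,.2),(.05,.06),(.08,.14),(.112,.14)]
    for a,b in L:
        Q=P[(P[:,2]>a)&(P[:,2]<b)];print(a,b,len(Q),rect(Q[:,:2]),np.percentile(Q[:,2],[5,50,95]).round(4))
    if n=='w_shelf':
        # section in shelf frame
        c,s=np.cos(np.radians(14.9)),np.sin(np.radians(14.9))
        o=np.array([.506,.2625]);d=P[:,:2]-o
        X=d@[c,s];Y=d@[-s,c]
        m=abs(Y)<40e-3
        for k in np.arange(-.06,.09,.004):
            q=m&(X>=k)&(X<k+.004)
            if q.sum()>3:print(round(k*1e3),q.sum(),np.percentile(P[q,2]*1e3,[10,50,90]).round(1))
    else:
        Q=P[P[:,2]>.062];c=Q-np.median(Q,0);print('med',np.median(Q,0))
E
```

```text
w_shelf 77605 table 0.0005890217547559473
0.008 0.2 13136 (array([545.9, 270.3]), array([190.6, 159.4]), 15.2) [0.0084 0.0427 0.1583]
0.037 0.047 5228 (array([528. , 265.4]), array([ 95.2, 159.5]), 15.4) [0.041  0.0425 0.0441]
0.049 0.06 2028 (array([525. , 265.1]), array([91.1, 99.1]), 15.2) [0.05   0.0538 0.0556]
0.068 0.09 532 (array([507.2, 260.4]), array([ 6.7, 98.9]), 15.5) [0.0701 0.0761 0.0778]
0.073 0.09 436 (array([508.3, 260.6]), array([ 4.6, 98.5]), 15.4) [0.074  0.0764 0.0778]
-60 2704 [250.7 337.8 339.2]
-56 8234 [263.9 325.7 337.5]
-52 676 [  8.3 330.8 332.8]
-48 686 [  8.4 330.9 332.8]
-44 679 [  8.4 330.9 332.7]
-40 681 [  8.3 330.9 332.7]
-36 686 [  8.3 330.9 332.8]
-32 622 [ 24.7 331.1 332.8]
-28 650 [ 48.6 331.1 332.8]
-24 757 [ 33.6 330.2 332.6]
-20 694 [ 32.4 330.8 332.7]
-16 838 [ 30.8 331.  333.5]
-12 1120 [ 41.2 332.3 345.3]
-8 1103 [ 54.4 332.4 345.2]
-4 1189 [ 67.1 332.1 345.2]
0 1187 [ 76.7 332.3 345.2]
4 1040 [ 71.8 332.5 345.4]
8 1179 [ 42.4 332.2 345.3]
12 1120 [ 43.6 332.4 345.2]
16 1153 [ 44.  332.3 345.2]
20 1157 [ 52.9 332.3 345.2]
24 1127 [ 53.1 332.2 345.2]
28 1152 [ 53.4 332.2 345.2]
32 1145 [ 53.3 332.3 345.2]
36 1849 [ 54.2 329.3 344.4]
40 6997 [266.9 327.6 339.1]
44 2839 [244.6 337.6 342.7]
48 2504 [243.5 335.3 339.8]
52 1310 [ 53.6 320.7 338.4]
56 524 [ 42.7 321.3 328.4]
60 330 [ 42.1  54.  323.9]
64 198 [41.7 42.5 46.8]
68 51 [40.5 41.8 42.8]
76 93 [-0.3  0.7  1.5]
80 177 [-0.5  0.5  1.4]
84 178 [-0.3  0.6  1.5]
88 172 [-0.5  0.6  1.5]
w_stand 55538 table 0.0006242270979197606
0.02 0.2 2743 (array([451.6,  52.2]), array([109. ,  30.8]), 79.2) [0.037  0.0559 0.1211]
0.05 0.06 1711 (array([451.6,  52.2]), array([109. ,  30.8]), 79.2) [0.054  0.0555 0.0567]
0.08 0.14 847 (array([450.3,  48.2]), array([79.2,  8.8]), 79.8) [0.0953 0.1204 0.1216]
0.112 0.14 737 (array([450.9,  48. ]), array([79.1,  7.6]), 79.8) [0.1191 0.1205 0.1217]
med [0.45409839 0.07368314 0.32186882]
```

```bash
cat > fit.py <<'E'
from h import *
def fit(n,yaw):
    P=cloud(pickle.load(open(f'pics/{n}.pkl','rb'))).reshape(-1,3)
    P=P[(P[:,0]>.41)&(P[:,0]<.64)&(P[:,1]>.14)&(P[:,1]<.39)&(P[:,2]<.1)]
    Q=P[P[:,2]>.006];c=rect(Q[:,:2]);print(n,'outline',c)
    c,s=np.cos(yaw),np.sin(yaw);o=np.array([.51,.268]);d=P[:,:2]-o;X=d@[c,s];Y=d@[-s,c];Z=P[:,2]
    m=(abs(Y)<.038)&(Z>.045)&(Z<.073)&(X>-.045)&(X<.01)
    # predicted X of face at height Z rel. shelf origin: rail (4mm,zr)
    t=np.tan(.262);C=np.cos(.262)
    pred=-.028+ .004/C+(Z-.014)*t
    r=(X-pred)[m];r=r[abs(r-np.median(r))<.006]
    A=np.polyfit(Z[m],X[m],1)
    m2=(Z>.068)&(X<.02);yy=Y[m2]
    print('face offset mm',1e3*np.median(r),r.std()*1e3,len(r),'slope',A[0],t,'backrest y ends',np.percentile(yy,[.5,99.5])*1e3)
    # yaw from face
    mm=m&(abs(X-pred-np.median(r))<.006);k=np.polyfit(Y[mm],(X-pred)[mm],1);print('yaw corr deg',np.degrees(-np.arctan(k[0])))
    q=o+np.median(r)*np.array([c,s])+np.mean(np.percentile(yy,[.5,99.5]))*np.array([-s,c]);print('shelf origin',q)
    return q
if __name__=='__main__':
    for n in('w_shelf','top0','side0'):fit(n,np.radians(15.2))
E
python3 fit.py 2>/dev/null
```

```text
w_shelf outline (array([513.7, 261.6]), array([124.7, 159.4]), 15.2)
face offset mm 1.847963501540416 0.18844664386728413 427 slope 0.7352729085955415 0.268164219501385 backrest y ends [-55.5045014   42.62290516]
yaw corr deg 0.02540436934794012
shelf origin [0.51347202 0.26226904]
top0 outline (array([522.5, 264.6]), array([225. , 244.9]), 0.1)
face offset mm 1.6188561423576622 1.0232822847034948 81 slope 0.3301227372117855 0.268164219501385 backrest y ends [-53.44617409  45.18664125]
yaw corr deg -0.33572498712924015
shelf origin [0.512645   0.26443915]
side0 outline (array([527.8, 265.2]), array([158.8, 163.5]), 16.0)
face offset mm 1.3126740393028915 1.4172523258312923 151 slope 0.6189856399233017 0.268164219501385 backrest y ends [-55.81212392  43.01310205]
yaw corr deg -0.25346407409609706
shelf origin [0.51294463 0.26216854]
```

```bash
python3 - <<'E' 2>/dev/null
from h import *
from workcell import ctrl,vision
o=rpy([0,0,-1],yawv(np.radians(-10.4)))
ctrl.move_pose([.4503,.0488,.16],o);ctrl.move_linear([.4503,.0488,.09],o,rate=.1)
s=ctrl.observe();print(s['tool_pos'],s['contact_force'])
ctrl.close_gripper();s=ctrl.observe();print(s['gripper_width'],s['tool_pos'],s['contact_force'])
print(ctrl.move_linear([.4503,.0488,.22],rate=.12));s=ctrl.observe();print(s['gripper_width'],s['tool_pos'],s['contact_force'],s['time_s'])
f=vision.grab_frame('side');pickle.dump(f,open('pics/side1.pkl','wb'));w=vision.grab_frame('wrist')
cv2.imwrite('pics/g.png',np.hstack([cv2.resize(f['pixels'][100:300,170:370],(400,400)),cv2.resize(w['pixels'],(400,400))])[:,:,::-1])
E
```

```text
[0.45107478 0.04870012 0.09080907] [-0.53921782 -0.99941844  0.23052339]
0.08657396082050632 [0.45028082 0.04880542 0.08997452] [ 0.2635317  -0.40039818  0.2242071 ]
False
0.07888873437597768 [0.44977084 0.04887206 0.2192301 ] [-0.74240281 -0.2262805  -1.66266439] 7.5083
```

View pics/g.png

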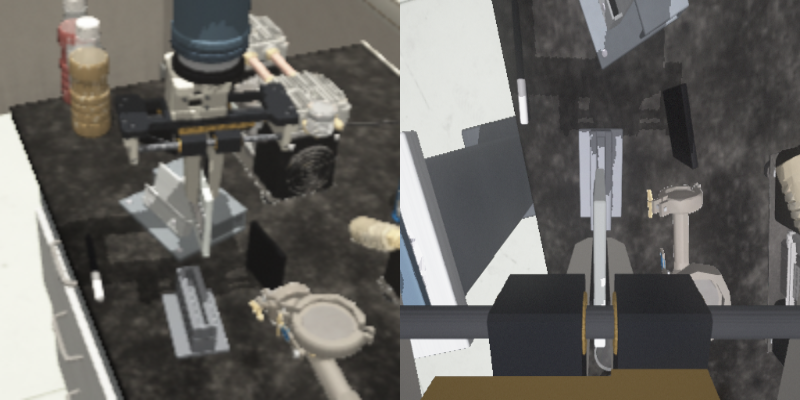

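```bash
cat >> h.py <<'E'
a=np.radians(15.15);S=np.array([.5132,.2627,0]);xs=yawv(a);ys=np.array([-xs[1],xs[0],0]);up=np.array([0,0,1.])
C_,S_=np.cos(.262),np.sin(.262)
zr=S_*xs+C_*up;xr=C_*xs-S_*up;O=S-.028*xs+.014*up
def rail(x,y,z): return O+x*1e-3*xr+y*1e-3*ys+z*1e-3*zr
def inrail(p): d=np.asarray(p)-O; return np.round(np.array([d@xr,d@ys,d@zr]).T*1e3,1) if np.ndim(p)==1 else np.c_[d@xr,d@ys,d@zr]*1e3
orr=rpy(-zr,xr)
E
python3 - <<'E' 2>/dev/null
from h import *
from workcell import ctrl,vision
P=cloud(pickle.load(open('pics/side1.pkl','rb'))).reshape(-1,3)
d=P-[.45,.0488,0];e=np.radians(-10.4);X=d@yawv(e);Y=d@[-np.sin(e),np.cos(e),0]
m=(abs(X)<.012)&(abs(Y)<.06)&(P[:,2]>.13)&(P[:,2]<.215);print(m.sum(),'z',np.percentile(P[m,2],[0.5,2,98]),'y',np.percentile(Y[m],[1,99]),'x',np.percentile(X[m],[1,99]))
ctrl.move_pose(rail(-2,0,90+55),orr)
ctrl.move_linear(rail(-2,0,45+55),orr,rate=.1)
s=ctrl.observe();print(inrail(s['tool_pos']),s['contact_force'],s['time_s'])
for n in('side','wrist'):
    f=vision.grab_frame(n);pickle.dump(f,open(f'pics/{n}2.pkl','wb'))
    if n=='side':A=cv2.resize(f['pixels'][140:260,200:320],(400,400),interpolation=cv2.INTER_CUBIC)
    else:B=cv2.resize(f['pixels'],(400,400))
P=cloud(pickle.load(open('pics/side2.pkl','rb'))).reshape(-1,3);q=inrail(P)
m=(abs(q[:,0])<10)&(abs(q[:,1])<60)&(q[:,2]>72)&(q[:,2]<99);print(m.sum(),np.percentile(q[m],[1,50,99],axis=0).round(1))
cv2.imwrite('pics/p.png',np.hstack([A,B])[:,:,::-1])
E
```

```text
154 z [0.16663159 0.16708238 0.21378176] y [-0.04076861  0.03734428] x [-0.00705086  0.00186762]
[ -1.9  -0.7 101. ] [-0.02058532  0.1734703  -1.53030086] 9.1583
167 [[ -9.7 -41.   72.3]
 [ -7.2  -6.4  85.6]
 [ -0.4  39.   98.3]]
```

View pics/p.png

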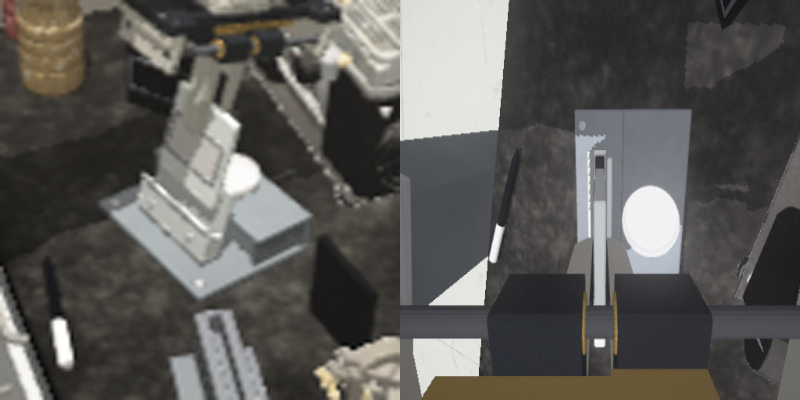

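```bash
python3 - <<'E' 2>/dev/null
from h import *
from workcell import ctrl,vision
hit=ctrl.move_linear(rail(-1.3,.7,18.5+55),orr,rate=.03,until_force=2.8)
s=ctrl.observe();print(hit,inrail(s['tool_pos']),s['contact_force'],s['time_s'])
f=vision.grab_frame('side');pickle.dump(f,open('pics/side3.pkl','wb'));q=inrail(cloud(f).reshape(-1,3))
m=(abs(q[:,0])<12)&(abs(q[:,1])<38)&(q[:,2]>36)&(q[:,2]<70);print(m.sum(),np.percentile(q[m],[5,50,95],axis=0).round(1))
A=cv2.resize(f['pixels'][140:260,200:320],(500,500),interpolation=cv2.INTER_CUBIC);cv2.imwrite('pics/p3.png',A[:,:,::-1])
E
```

```text
True [-1.2  0.4 87.5] [-0.3582546  -0.5206131   4.88443939] 9.7917
193 [[ -8.7 -36.6  37.7]
 [ -6.1  -3.7  53. ]
 [ -1.4  33.5  68.6]]
```

View pics/p3.png

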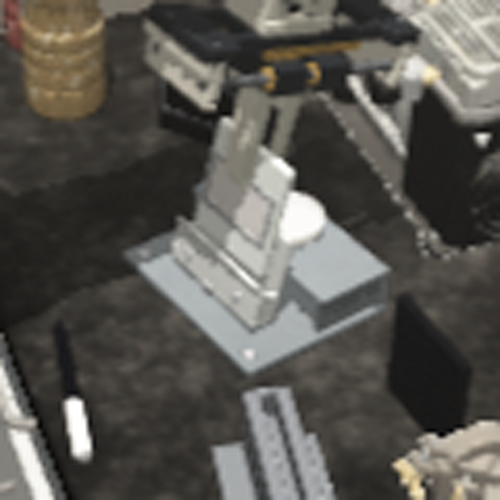

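```bash
python3 - <<'E' 2>/dev/null
from h import *
for n in('top0','w_shelf'):
    P=cloud(pickle.load(open(f'pics/{n}.pkl','rb'))).reshape(-1,3)
    P=P[(P[:,2]>.01)&(P[:,2]<.25)&(P[:,0]<.72)&(P[:,0]>.56)&(abs(P[:,1]-.29)<.12)];q=inrail(P)
    print(n,len(P),P[:,:3].min(0) if len(P) else'')
    if n=='w_shelf':
        P=P[P[:,2]<.2];q=inrail(P)
    # q limited to body y +-40 ; lowest x vs z
    for k in range(60,260,20):
        m=(abs(q[:,1])<45)&(q[:,2]>=k)&(q[:,2]<k+20)
        if m.sum()>2:
            w=P[m];i=q[m][:,0].argmin();print(k,m.sum(),q[m].min(0).round(),w[i].round(3))
# lip top & slot in the w_shelf view, rail frame
P=cloud(pickle.load(open('pics/w_shelf.pkl','rb'))).reshape(-1,3);q=inrail(P);q=q[(abs(q[:,0])<30)&(abs(q[:,1])<60)&(q[:,2]>-5)&(q[:,2]<70)]
for y in(-48,-43,-30,0,30,43,48):
    m=abs(q[:,1]-y)<2.5;g=q[m];g=g[g[:,0].argsort()];print(y,[(x0,g[(g[:,0]>=x0)&(g[:,0]<x0+2)][:,2].round().max()) for x0 in range(-22,8,2) if ((g[:,0]>=x0)&(g[:,0]<x0+2)).any()])
E
```

```text
top0 2651 [0.56004161 0.17052631 0.01018339]
60 28 [ 59. -45.  60.] [0.561 0.258 0.058]
80 32 [145. -43.  84.] [0.655 0.262 0.07 ]
100 28 [137. -45. 100.] [0.654 0.257 0.093]
120 42 [134. -43. 121.] [0.655 0.257 0.105]
140 81 [ 82. -44. 141.] [0.606 0.268 0.143]
160 217 [ 79. -45. 160.] [0.606 0.278 0.163]
180 62 [ 98. -45. 180.] [0.625 0.284 0.165]
200 447 [115. -45. 200.] [0.656 0.26  0.184]
220 137 [138. -45. 220.] [0.679 0.271 0.193]
w_shelf 24707 [0.56006594 0.19256828 0.01070079]
60 516 [ 64. -44.  60.] [0.564 0.264 0.055]
80 644 [148. -28.  80.] [0.655 0.277 0.071]
100 667 [144. -24. 100.] [0.656 0.281 0.092]
120 1008 [139. -21. 120.] [0.656 0.281 0.112]
140 1656 [ 80. -45. 140.] [0.606 0.265 0.146]
160 3491 [ 79. -45. 160.] [0.607 0.27  0.158]
180 1948 [106. -43. 180.] [0.637 0.27  0.16 ]
200 3937 [116. -40. 200.] [0.655 0.262 0.181]
220 205 [142. -36. 220.] [0.682 0.274 0.19 ]
-48 [(-14, np.float64(34.0)), (-12, np.float64(32.0)), (-10, np.float64(27.0)), (-8, np.float64(25.0)), (-6, np.float64(24.0)), (-4, np.float64(24.0)), (-2, np.float64(25.0)), (0, np.float64(24.0)), (2
[... 1070 characters left out ...]
 (-2, np.float64(19.0)), (0, np.float64(20.0)), (2, np.float64(64.0)), (4, np.float64(68.0)), (6, np.float64(68.0))]
43 [(-16, np.float64(33.0)), (-14, np.float64(34.0)), (-12, np.float64(31.0)), (-10, np.float64(28.0)), (-8, np.float64(19.0)), (-6, np.float64(19.0)), (-4, np.float64(20.0)), (-2, np.float64(23.0)), (0, np.float64(20.0)), (2, np.float64(61.0)), (4, np.float64(67.0)), (6, np.float64(68.0))]
48 [(-16, np.float64(32.0)), (-14, np.float64(34.0)), (-12, np.float64(32.0)), (-10, np.float64(29.0)), (-8, np.float64(25.0)), (-6, np.float64(25.0)), (-4, np.float64(24.0)), (-2, np.float64(24.0)), (0, np.float64(24.0)), (2, np.float64(64.0)), (4, np.float64(69.0)), (6, np.float64(68.0))]
```

```bash
python3 - <<'E' 2>/dev/null
from h import *
from workcell import ctrl,vision
e=np.radians(-10.4);o=rpy([0,0,-1],yawv(e));ye=np.array([-np.sin(e),np.cos(e),0])
o2=rpy([0,0,-1],ye);orr2=rpy(-zr,ys)
for p,r in(([.4503,.0488,.09],o2),([.4503,.0488,.22],o2),(rail(-1.3,0,145),orr2),(rail(-1.3,0,73),orr2)):
    q=ctrl.solve_ik(p,r);print(None if q is None else np.round(q,2))
ctrl.move_linear(rail(-2,0,135),orr,rate=.15)
ctrl.move_pose([.4503,.0488,.17],o)
ctrl.move_linear([.4503,.0488,.116],o,rate=.12);ctrl.sleep(.3)
s=ctrl.observe();print(s['tool_pos'],s['contact_force'],s['time_s'])
hit=ctrl.move_linear([.4503,.0488,.0905],o,rate=.03,until_force=4)
s=ctrl.observe();print(hit,s['tool_pos'],s['contact_force'],s['gripper_width'],s['time_s'])
E
```

```text
[-0.14  0.22  1.94 -0.    0.98 -1.53]
[-0.14  0.08  1.75  0.    1.31 -1.53]
[ 0.28  0.54  1.3   0.    1.56 -1.56]
[ 0.28  0.57  1.43  0.    1.4  -1.56]
[0.45078242 0.04877344 0.11663871] [ 0.34309919 -0.61190731 -1.31162425] 12.1333
False [0.45046234 0.04876883 0.09062169] [-0.59048276 -1.31076482 -0.72399329] 0.0864387624018623 13.1333
```

```bash
python3 - <<'E' 2>/dev/null
from h import *
from workcell import ctrl,vision
e=np.radians(-10.4);o=rpy([0,0,-1],yawv(e));ye=np.array([-np.sin(e),np.cos(e),0])
o2=rpy([0,0,-1],ye);c=np.array([.4503,.0488,0])-.001*ye
ctrl.let_go();ctrl.move_linear([.4503,.0488,.15],rate=.15)
ctrl.move_pose(c+[0,0,.15],o2);ctrl.sleep(.2)
hit=ctrl.move_linear(c+[0,0,.09],o2,rate=.08,until_force=5)
s=ctrl.observe();print(hit,s['tool_pos'],s['contact_force'])
if not hit:
    ctrl.close_gripper();s=ctrl.observe();print(s['gripper_width'],s['contact_force'])
    ctrl.move_linear(c+[0,0,.20],rate=.12);ctrl.sleep(.2);s=ctrl.observe();print(s['gripper_width'],s['tool_pos'],s['contact_force'],s['time_s'])
f=vision.grab_frame('side')
cv2.imwrite('pics/g2.png',cv2.resize(f['pixels'][100:300,170:370],(500,500))[:,:,::-1])
E
```

```text
False [0.45049987 0.04776395 0.09034989] [ 0.5814515  -0.34642445  0.67405904]
0.858013058108004 [-0.46541781 -0.41865193  2.92862769]
0.8587390773150604 [0.44969173 0.04787021 0.19931479] [ 0.43701734  0.28719694 -0.73971095] 19.2083
```

View pics/g2.png

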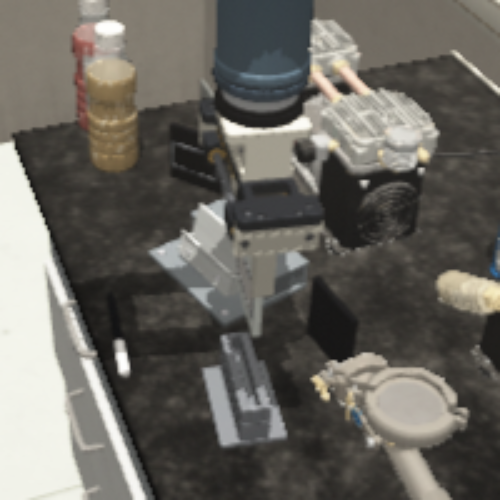

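```bash
python3 - <<'E' 2>/dev/null
from h import *
from workcell import ctrl,vision
orr2=rpy(-zr,ys)
ctrl.move_pose(rail(-1.5,0,140),orr2)
ctrl.move_linear(rail(-1.5,0,98),orr2,rate=.1);ctrl.sleep(.2)
s=ctrl.observe();print(inrail(s['tool_pos']),s['contact_force'],s['time_s'])
hit=ctrl.move_linear(rail(-1.3,0,73.3),orr2,rate=.035,until_force=2.8)
s=ctrl.observe();print(hit,inrail(s['tool_pos']),s['contact_force'],s['time_s'])
f=vision.grab_frame('side');q=inrail(cloud(f).reshape(-1,3))
cv2.imwrite('pics/p4.png',cv2.resize(f['pixels'][140:260,200:320],(500,500),interpolation=cv2.INTER_CUBIC)[:,:,::-1])
m=(abs(q[:,0])<12)&(abs(q[:,1])<30)&(q[:,2]>40);g=q[m]
for k in range(40,115,8):
    h=g[(g[:,2]>=k)&(g[:,2]<k+8)]
    if len(h):print(k,len(h),np.median(h,0).round(1))
E
```

```text
[-1.  -0.1 99. ] [ 0.69537484 -0.24980563 -1.65055513] 20.9583
True [-1.7  0.  72.4] [0.52109817 0.61220617 2.37502379] 21.6917
40 34 [-7.9 -0.  43.1]
48 37 [-7.1 -2.3 51.8]
56 31 [-6.6 -2.7 59.7]
64 32 [-7.8  2.  68.4]
72 39 [-7.8 -3.3 76.2]
80 33 [-7.5 -2.4 84.5]
88 37 [-7.  -3.2 91.7]
96 48 [ -6.4   2.5 101.4]
104 4 [ -7.3 -10.8 104.4]
```

View pics/p4.png

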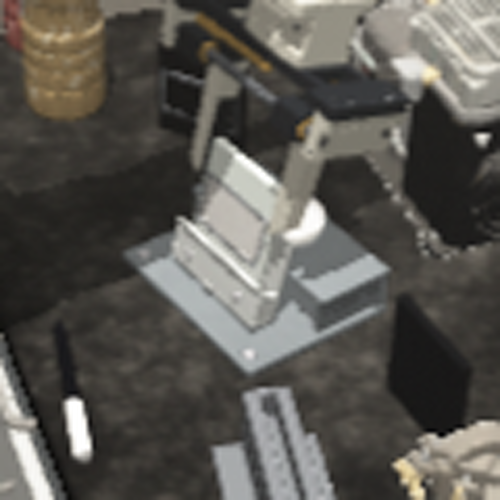

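```bash
python3 - <<'E' 2>/dev/null
from h import *
from workcell import ctrl,vision
ctrl.let_go();ctrl.move_linear(rail(-.5,0,120),rate=.12);ctrl.close_gripper()
s=ctrl.observe();print(inrail(s['tool_pos']),s['contact_force'],s['time_s'],s['gripper_width'])
f=vision.grab_frame('side');q=inrail(cloud(f).reshape(-1,3))
cv2.imwrite('pics/p5.png',cv2.resize(f['pixels'][140:260,200:320],(500,500),interpolation=cv2.INTER_CUBIC)[:,:,::-1])
m=(abs(q[:,0])<12)&(abs(q[:,1])<30)&(q[:,2]>40);g=q[m]
for k in range(40,115,6):
    h=g[(g[:,2]>=k)&(g[:,2]<k+6)]
    if len(h):print(k,len(h),np.median(h,0).round(1))
E
```

```text
[ -0.5   0.  120. ] [-0.73660873  0.54467946  0.52971623] 24.225 0.003947841847520814
40 25 [-5.  -6.  42.5]
46 26 [-5.3 -2.1 49.1]
52 22 [-5.   0.5 55.2]
58 26 [-4.7 -1.7 60.6]
64 26 [-5.3 -6.9 67. ]
70 26 [-4.8 -2.  73. ]
76 30 [-4.5 -3.6 79.3]
82 23 [-3.9  4.4 85.1]
88 31 [-4.3 -1.9 91.7]
94 24 [-4.5 -2.2 97.7]
100 42 [ -2.6   1.1 103.1]
106 1 [ -2.7  29.2 106.3]
```

View pics/p5.png

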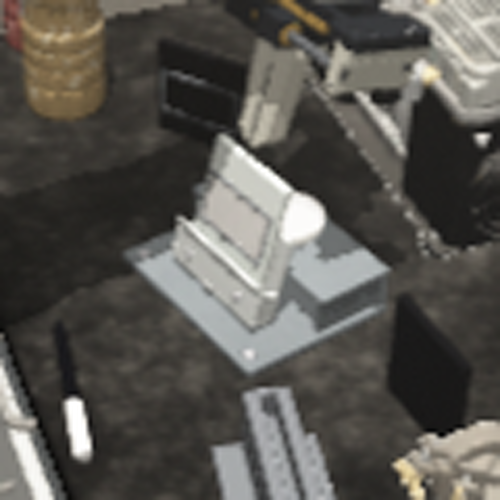

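```bash
python3 - <<'E' 2>/dev/null
from h import *
from workcell import ctrl,vision
ctrl.move_linear(rail(0,0,107),rate=.06);ctrl.sleep(.1)
F0=np.array(ctrl.observe()['contact_force'])@zr
hit=ctrl.move_linear(rail(0,0,98),rate=.02,until_force=2)
s=ctrl.observe();z=inrail(s['tool_pos'])[2];print(hit,z,F0,s['contact_force']@zr-F0)
for i in range(22):
    z-=1
    ctrl.move_linear(rail(0,0,z),rate=.012)
    s=ctrl.observe();F=np.array(s['contact_force'])@zr-F0;zz=inrail(s['tool_pos'])
    print(round(z,1),zz,round(F,1),round(s['time_s'],2))
    if F>13 or (F>9.5 and zz[2]<94.5 and False) or s['time_s']>34 or z<88: break
E
```

```text
True 101.3 -0.28453146241787497 3.2419060349999387
100.3 [  0.2  -0.  100.6] 3.9 25.34
99.3 [ 0.1 -0.  99.4] 3.6 25.59
98.3 [ 0.   0.  98.4] 4.4 25.84
97.3 [ 0.   0.  97.3] 5.4 26.09
96.3 [ 0.1 -0.  96.4] 5.6 26.34
95.3 [ 0.1  0.  95.5] 6.2 26.59
94.3 [ 0.2 -0.  94.7] 6.7 26.84
93.3 [ 0.2  0.  93.7] 6.6 27.09
92.3 [ 0.2  0.  93.4] 9.7 27.34
91.3 [ 0.2  0.  93.3] 13.9 27.59
```

```bash
python3 - <<'E' 2>/dev/null
from h import *
from workcell import ctrl,vision
ctrl.sleep(.3)
s=ctrl.observe();print(inrail(s['tool_pos']),s['contact_force']@zr,s['time_s'])
f=vision.grab_frame('side');P=cloud(f).reshape(-1,3);P0=cloud(pickle.load(open('pics/side0.pkl','rb'))).reshape(-1,3)
cv2.imwrite('pics/p6.png',cv2.resize(f['pixels'][60:350,160:390],(476,600),interpolation=cv2.INTER_CUBIC)[:,:,::-1])
q=inrail(P);g=q[(abs(q[:,0])<12)&(abs(abs(q[:,1])-25)<12)&(q[:,2]>40)&(q[:,2]<115)]
print('plate x',np.median(g[(g[:,2]<88),0]),'top z',np.percentile(g[:,2],97))
for n,a,b,z0,z1 in(('bottle',(.40,.50),(.49,.57),.03,.25),('beaker',(.39,.47),(-.2,-.12),.02,.1),('dish',(.51,.60),(.22,.34),.050,.056)):
    for p in(P0,P):
        m=(p[:,0]>a[0])&(p[:,0]<a[1])&(p[:,1]>b[0])&(p[:,1]<b[1])&(p[:,2]>z0)&(p[:,2]<z1);print(n,m.sum(),np.median(p[m],0).round(4))
E
```

```text
[ 0.3  0.  93.3] 13.077230884204207 27.8917
plate x -4.705116779088145 top z 107.24474465854217
bottle 904 [0.444  0.5166 0.1249]
bottle 910 [0.4444 0.5161 0.124 ]
beaker 575 [ 0.4283 -0.1573  0.0463]
beaker 576 [ 0.4282 -0.1573  0.0462]
dish 128 [0.5441 0.2721 0.0541]
dish 79 [0.5518 0.2631 0.0541]
```

View pics/p6.png

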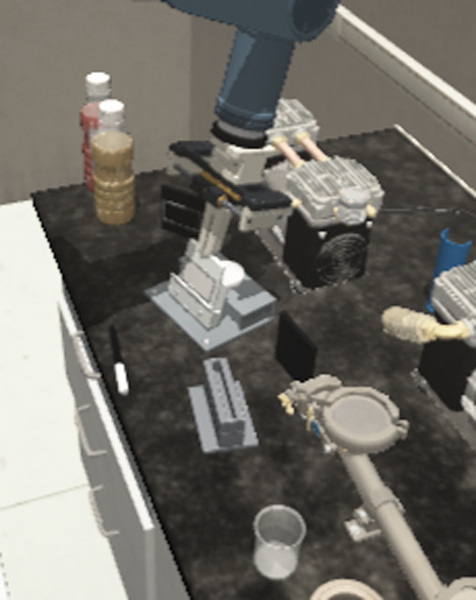

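```bash
python3 -c "
from workcell import ctrl
ctrl.sign_off()"
```

```text
the job is handed in; nothing more can be done
```

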